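Fetch the boxed-in jar for weighing

TASK

The squat jar at the back of the condiment board has to be weighed, but the tall bottle, the tea tin and the gourd flask hem it in: first clear all three off the board and stand them on the rubber mat, and leave them there until the jar stands in the middle of the scale's pan. Then, leaving the jar on the scale, put the three back on the board, each on the very spot it came from. Keep everything upright and leave the teacup and the small dishes where they are.

Things in the scene. Friction and masses are not known exactly. Their poses are not given: they have to be found in the camera images.
- board: Fixed light-wood board, 150 (x) x 240 (y) x 12 mm. Origin: centre of its underside; +x to its back. Six outlined places, centres at x = -35 (front), +35 mm (back), y = -76, 0, 76 mm. Jar back middle; bottle, tin, flask in front middle, back left and back right in any order, within 5 mm; cup, dishes in the front corners. 6 mm wire rail at x = +72 mm, its axis 65 mm above the origin
- scale: White electronic counter scale, fixed, 190 x 180 mm and 46 mm high, with a round steel pan 156 mm across on top. Origin: at the level of the counter directly under the pan's centre. The pan's flat top is 60 mm above the origin; its middle is marked with a thin ring 62 mm across. Black display strip on the side towards -x. Stands to the left or the right of the board
- mat: Black rubber mat with a thin grey border, fixed, 220 (x) x 180 (y) x 4 mm, empty at the start. Origin: centre of its underside, top 4 mm above. On the side of the board where the scale is not
- bottle: Amber glass sauce bottle, closed, 155 mm high: round body 58 mm across up to 80 mm, shoulder narrowing to the neck at 108 mm, black cylindrical cap 30 mm across from 115 to 155 mm (grip here). Origin: centre of its underside, z up. About 0.35 kg
- tin: Square aluminium tea tin, 135 mm high: body 56 x 56 mm up to 95 mm with a brown paper band, then its square lid 50 x 50 mm from 95 to 135 mm (grip here, across the lid from flat to flat; its flats are parallel to its x and y axes). Origin: centre of its underside, z up. About 0.22 kg
- flask: White ceramic gourd-shaped flask, 140 mm high: lower bulb 60 mm across, waist 32 mm at 68 mm, upper bulb 42 mm across, cylindrical cork stopper 28 mm across, fixed in it, from 104 to 140 mm (grip here). Origin: centre of its underside, z up. About 0.30 kg
- jar: Squat round glass jar, 55 mm high: glass 56 mm across up to 34 mm, steel lid 58 mm across from 34 to 55 mm (firmly closed). Origin: centre of its underside, z up. About 0.18 kg
- teacup: Small white teacup, 54 mm across the rim, 38 mm high, in one front corner of the board. Origin: centre of its underside. Not to be moved
- dishes: Pile of three small white sauce dishes, in one piece, 58 mm across, 25 mm high, in the other front corner of the board. Origin: centre of its underside. Not to be moved

How it is judged:
By the outcome, as a careful person would: the job done as asked, in the order asked, and still so for the second after the job is handed in, with the robot touching nothing.
It also fails if it takes over 150 s, if anything falls off the work surface, if the arm or the gripper's body presses on something with over 40 N, if the wrist force passes 120 N, or if a joint passes its speed limit or range.

ROBOT

A 7-joint arm with a two-finger parallel gripper is mounted at the origin on the work surface. World frame = base frame: x ahead of the robot, y to its left, z up, the work surface at z = 0. Lengths are in mm, angles in rad, forces in N, time in s.
With the tool pointing down it reaches from about 425 to 1025 mm from the base axis. Payload 9.4 kg.
Tool frame: the origin (TCP) lies midway between the tips of the shut fingers; the grasp point (between the pads) lies 19 mm behind it; z points along the fingers, y is the line along which they close (so a half turn about z gives the same grasp; the last joint's range is limited). The gripper opens to 93 mm and grips with 3 to 60 N. Pads are 15 mm wide; open, the fingers measure 128 mm over their backs; the gripper's body (75 mm by 188 mm) begins 65 mm behind the grasp point.
Start: joints at [1.067, 0.599, -0.003, 1.599, 0.002, 0.943, -0.08], TCP at [300.111, -659.968, 218.618] pointing down, gripper open.
Joint ranges: [-2.57, 2.57], [-0.35, 1.97], [-1.29, 1.29], [0.11, 2.56], [-1.05, 4.19], [0.11, 1.86], [-2.63, 2.63]. Speed limits (rad/s): [2.22, 2.22, 3.01, 3.01, 3.14, 3.14, 3.14].

INTERFACE

Orientations are given as a rotation vector (axis times angle).
In Python, from cell import r, eyes, ticket gives the robot as it stands.
- The arm moves only by the tool step_arm, never from a script. Its argument "deltas" is a list of rows, each a list of 7 numbers: the opening, from 0 (shut) to 1 (fully open), then the shift along the tool's x, y, z in m, then the turn, a rotation vector about the tool's x, y, z in degrees. A call has exactly 8 rows; each row shifts and turns the commanded pose from where the row before left it, along the tool's axes as they then stand; what a row does not reach is not made up. A row lasts 1/8 s, in which the tool goes at most 62.5 mm and 10.7 degrees, less where a joint would pass 70% of its speed; a pose out of reach is approached as far as the arm can. A call is refused whole if a number of a shift passes 0.0625 or a number of a turn 10.7, either way. A call with a gripper value outside its range is refused whole. The fingers move at their own pace and stop on an object; "force" is the grip in N (left out, the last holds). Time passes only in rows, so rows that do not move let the fingers close, or fill a call up. It gives the time, the measured TCP pose, the force, the opening and the grip force at its end, in the units of the state.
- r.get_obs(): the state, without advancing time (a new reading comes with each control period).
- eyes.get_image(name): name is "scene" or "top" or "wrist"; returns (picture, depth): 420x560x3 uint8, red, green, blue; 420x560 float32, mm along the optical axis (not along the pixel's ray), 0 where there is no reading.
- eyes.camera_model(name): a dict with "fx", "fy", "cx", "cy" (pixels), "position" and "attitude" of the camera in the world. Camera axes: x right, y up, looking along -z (the intrinsics and any distortion apply to the point x, -y, -z); pixel columns grow to the right and rows downward; lengths in mm; the calibration is good to about 2 mm. The wrist camera is an equidistant fisheye: a pixel r from the principal point sees the ray r / f radians off the axis. A picture is of the moment at which its call begins: read the wrist's pose just before it. camera_model takes no time and is no camera call; for the wrist camera it gives the pose at the moment of the call.
- ticket.finish_job(): hands the job in; it is judged then, once.
The state is a dict: "time": time; "joint_pos": joint angles; "dq": joint speeds; "joint_torque": joint torques, N m; "position": TCP position; "tcp_rot": TCP orientation; "force": force on the tool from outside, world axes, zero at the start; "moment": the same for the moment, N m; "grip_width": opening from 0.0 (shut) to 1.0 (fully open); "gripper_force": force on a finger pad.
Only numpy, scipy, OpenCV 4.12 (cv2) and the standard library are available. Lean on these libraries where they do the work, as an engineer would, in place of code of your own. Each camera call takes 0.05 s, during which the arm holds its last target. There are 200 camera calls.

## Working session

There is one attempt and no reset: what is moved stays moved. The work goes in short steps, Python scripts to look and compute and a tool call to move; the robot and the scene stay as the last step left them, time stands still between calls to the robot, and variables do not carry over. Pictures are saved under pics/ and viewed, at most 14 in all, crops included, and the job is handed in when it is done.

Besides the shell and the picture viewer there is one more tool, called after "Request:" as a command line: name --pt "numbers of a row" for each row, then --argument value for the rest. step_arm: Moves the arm, as the interface text tells. Its arguments: {"type":"object","properties":{"deltas":{"type":"array","items":{"type":"array","items":{"type":"number"}}},"force":{"type":"number"}},"required":["deltas"]}

```bash
ls; mkdir -p pics; python3 - <<'E'
from cell import r, eyes, ticket
import cv2, numpy as np
o=r.get_obs(); print(o)
for n in ("scene","top"):
    im,d=eyes.get_image(n); cv2.imwrite(f"pics/{n}0.png",im[:,:,::-1]); np.savez(f"pics/{n}0.npz",im=im,d=d)
    print(eyes.camera_model(n))
print(eyes.camera_model("wrist"))
E
```

```text
pics
{'time': 0.0, 'joint_pos': array([ 1.06733279,  0.60015734, -0.00252161,  1.60008954,  0.00181317,
        0.94290126, -0.0798311 ]), 'dq': array([-0.0004389 , -0.0015322 ,  0.00069592, -0.00185883, -0.00093962,
       -0.0004302 ,  0.00015384]), 'joint_torque': array([ 3.83649858e-04, -7.65055633e+01,  1.49726126e+00, -2.52349699e+01,
       -5.24179672e-02,  1.69609452e-02,  1.84938685e-04]), 'position': array([ 299.87158384, -659.56178014,  217.75142182]), 'tcp_rot': array([-3.06889514e+00, -6.64997129e-01,  7.67323066e-04]), 'force': array([-0.43201389,  0.05340671, -0.01055513]), 'moment': array([ 0.01521797, -0.06030685,  0.00980282]), 'gripper_force': 0.0, 'grip_width': 0.9988709295436693}
{'fx': 395.7909681881972, 'fy': 395.7909681881972, 'cx': 282.9641379640121, 'cy': 210.32570680013478, 'position': array([893.78473729, 567.90651973, 684.85916774]), 'attitude': array([0.28491178, 1.03179863, 2.43373945])}
{'fx': 484.63153643232846, 'fy': 484.63153643232846, 'cx': 277.39576969482334, 'cy': 198.63955138044514, 'position': array([ 501.37116498,  -16.1977605 , 1023.5065865 ]), 'attitude': array([ 0.03892584, -0.04332803, -1.56224073])}
{'fx': 325.19226210127806, 'fy': 325.19226210127806, 'cx': 280.7570503650415, 'cy': 209.16857791557769, 'position': array([ 373.06135991, -626.88471021,  385.45605122]), 'attitude': array([-0.25625817,  0.16761248, -1.13410793])}
```

View pics/top0.png

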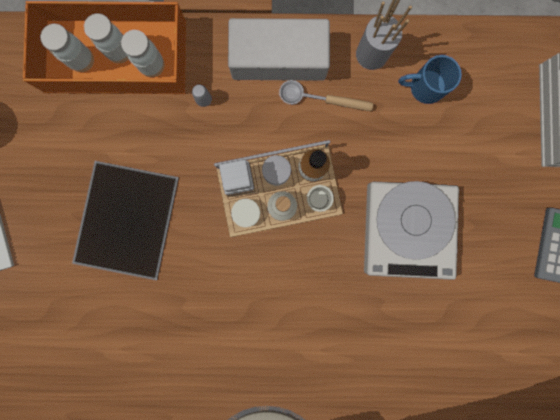

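View pics/scene0.png

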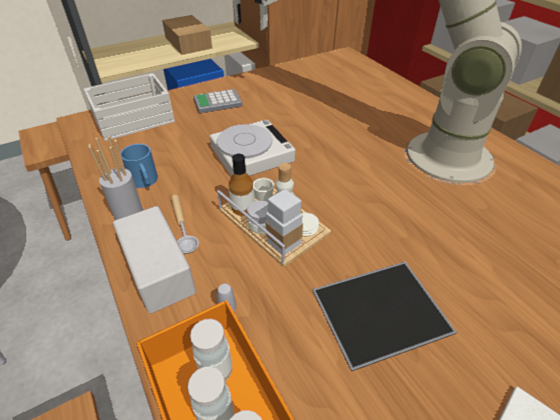

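The top picture (up = +x, left = +y) shows the tin at (236,176), jar (277,170), bottle (316,163), dishes (245,212), flask (283,205) and cup (320,199). The mat is at (126,220) and the scale pan at (416,220). The scene picture agrees.

```bash
cat > h.py <<'E'
import numpy as np, cv2
from scipy.spatial.transform import Rotation as R
def cloud(d,m):
    v,u=np.mgrid[0:d.shape[0],0:d.shape[1]]
    c=np.stack([(u-m['cx'])/m['fx']*d,-(v-m['cy'])/m['fy']*d,-d],-1)
    return c@R.from_rotvec(m['attitude']).as_matrix().T+np.asarray(m['position'])
def proj(p,m):
    c=(np.asarray(p)-m['position'])@R.from_rotvec(m['attitude']).as_matrix()
    return np.stack([m['cx']+m['fx']*c[...,0]/-c[...,2], m['cy']-m['fy']*c[...,1]/-c[...,2]],-1)
E
python3 - <<'E'
from h import *
from cell import eyes
for n in ("top","scene"):
    z=np.load(f"pics/{n}0.npz"); im,d=z['im'],z['d']; P=cloud(d,eyes.camera_model(n)); P[d==0]=np.nan
    np.save(f"pics/{n}P.npy",P)
    print(n)
    def cl(name,xr,yr,zr):
        x,y,zz=P[...,0],P[...,1],P[...,2]
        m=(x>xr[0])&(x<xr[1])&(y>yr[0])&(y<yr[1])&(zz>zr[0])&(zz<zr[1])
        if m.sum()<5: print(name,m.sum());return
        q=P[m]; c,s,a=cv2.minAreaRect(q[:,:2].astype(np.float32)); cc,rr=cv2.minEnclosingCircle(q[:,:2].astype(np.float32))
        print(name,m.sum(),'z %.1f'%np.median(q[:,2]),'rect',np.round(c,1),np.round(s,1),round(a,1),'circ',np.round(cc,1),round(rr,1),'mean',q[:,:2].mean(0).round(1))
    if n=="top":
        for nm,uv in dict(tin=(236,172),jar=(277,169),bottle=(317,158),flask=(283,202),dishes=(245,212),cup=(320,199),mat=(126,220),pan=(416,220),table=(200,300)).items():
            print(nm,P[uv[1],uv[0]].round(1))
    X=(350,800)
    cl('z>145',(480,680),(-150,130),(147,175))
    cl('z138-146',(480,680),(-150,130),(136,147))
    cl('z128-146',(480,680),(-150,130),(129,136))
    cl('pan',(350,700),(-450,-150),(54,72))
    cl('scalebody',(350,700),(-450,-150),(40,52))
    cl('mat',(350,700),(150,450),(2.5,6))
E
```

```text
top
tin [595.2  57.1 146.6]
jar [610.8 -17.4  63.7]
bottle [619.3 -88.3 166.7]
flask [541.1 -28.6 153.5]
dishes [525.4  47.   36.2]
cup [ 554.1 -107.3   18.9]
mat [507.3 298.    6.3]
pan [ 511.7 -293.6   63.4]
table [341.3 141.5  -1.4]
z>145 828 z 150.2 rect [574.6 -13.3] [ 99.9 192.4] 7.3 circ [606.4  -8.8] 96.7 mean [587.6  -1.8]
z138-146 371 z 145.8 rect [572.4  -2.8] [ 94.8 182.4] 0.5 circ [603.5  -2.5] 91.2 mean [589.4  52.8]
z128-146 23 z 131.8 rect [589.  -15.3] [137.9 109.4] 68.5 circ [585.2 -13.8] 85.5 mean [588.7  -8. ]
pan 4793 z 60.3 rect [ 513.1 -293.9] [153.6 154.6] 0.1 circ [ 512.3 -294. ] 78.3 mean [ 512.1 -293.2]
scalebody 3513 z 46.4 rect [ 492.4 -293. ] [180.7 189.8] 87.7 circ [ 492.4 -292.3] 127.2 mean [ 465.7 -284.2]
mat 8163 z 4.1 rect [524.9 300. ] [299.5 349.8] 90.0 circ [523.8 300. ] 227.2 mean [510.8 302.5]
scene
z>145 301 z 152.4 rect [577.1 -16.4] [ 98.2 190.7] 8.2 circ [602.6 -12.7] 95.7 mean [596.3 -50.1]
z138-146 569 z 144.9 rect [580.3  -8. ] [ 94.2 184.6] 6.6 circ [608.5  -5.3] 93.4 mean [594.4  43.2]
z128-146 143 z 132.2 rect [579.7  -5.9] [ 94.  181.5] 6.5 circ [606.6  -3.6] 92.1 mean [595.5  18.3]
pan 1387 z 58.8 rect [ 515.5 -294.2] [155.1 153.6] 10.2 circ [ 515.8 -294.5] 79.7 mean [ 516.4 -290.9]
scalebody 873 z 44.8 rect [ 495.8 -293.2] [182.6 190.1] 87.6 circ [ 494.9 -291.2] 124.8 mean [ 471.2 -264.2]
mat 5452 z 3.4 rect [528.3 295. ] [334.1 256.2] 3.2 circ [528.8 284.5] 204.3 mean [515.2 305.4]
```

```bash
python3 - <<'E'
import cv2
im=cv2.imread('pics/top0.png'); c=cv2.resize(im[135:245,205:355],None,fx=5.3,fy=5.3,interpolation=cv2.INTER_CUBIC); cv2.imwrite('pics/top0c.png',c)
E
```

```text
(no output)
```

View pics/top0c.png

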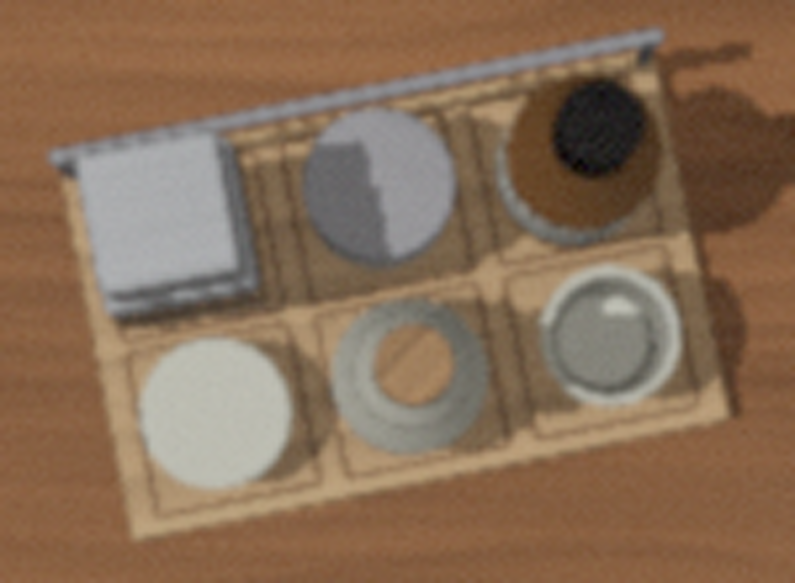

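The crop shows each lid clearly: tin lid centre at about (160,225), jar (380,187), bottle cap (600,128), flask cork (413,365). The board is yawed about 11°. Next I measure the tops by intersecting their pixel centroids with known heights in both cameras.

```bash
python3 - <<'E'
from h import *
from cell import eyes
def ray(uv,m,z):
    c=np.array([(uv[0]-m['cx'])/m['fx'],-(uv[1]-m['cy'])/m['fy'],-1.])
    w=R.from_rotvec(m['attitude']).as_matrix()@c
    return m['position']+w*(z-m['position'][2])/w[2]
W=dict(tin=(593,57,147,25),jar=(611,-17,67,29),bottle=(620,-90,167,15),flask=(538,-28,152,14),pan=(513,-293,60,78),dishes=(525,47,37,29))
for n in ("top","scene"):
    z=np.load(f"pics/{n}0.npz"); im=z['im'];P=np.load(f"pics/{n}P.npy"); m=eyes.camera_model(n)
    for k,(x,y,h,rad) in W.items():
        for it in range(3):
            M=(np.hypot(P[...,0]-x,P[...,1]-y)<rad*1.25+4)&(abs(P[...,2]-h)<(7 if n=='top' else 5))
            lab=cv2.connectedComponents(M.astype(np.uint8))
            cn,_=cv2.findContours(M.astype(np.uint8),cv2.RETR_EXTERNAL,cv2.CHAIN_APPROX_NONE)
            c=max(cn,key=cv2.contourArea); hull=cv2.convexHull(c).astype(np.float32).reshape(-1,2)
            w=np.array([ray(p,m,h)[:2] for p in hull],np.float32)
            (cx,cy),s,a=cv2.minAreaRect(w); x,y=(cx,cy)
        mm=cv2.moments(w); print(n,k,'rect',round(cx,1),round(cy,1),np.round(s,1),round(a,1),'mom',round(mm['m10']/mm['m00'],1),round(mm['m01']/mm['m00'],1),'z',np.median(P[M][:,2]).round(1))
# board outline in top: wood-light colour ; corners at z=12 by hand pixel (crop 5.3x)
m=eyes.camera_model('top'); f=lambda u,v:(205+(u+.5)/5.3-.5,135+(v+.5)/5.3-.5)
for nm,uv,h in (('FL',(135,537),12),('FR',(733,415),12),('railL',(55,160),65),('railR',(658,38),65)): print(nm,ray(f(*uv),m,h).round(1))
# mat corners
z=np.load("pics/top0.npz");im=z['im'];P=np.load("pics/topP.npy")
M=(im.max(2)<45)&(P[...,1]>170)&(P[...,1]<430)&(P[...,0]>350)&(P[...,0]<680)
cn,_=cv2.findContours(M.astype(np.uint8),cv2.RETR_EXTERNAL,cv2.CHAIN_APPROX_NONE);c=max(cn,key=cv2.contourArea)
w=np.array([ray(p,m,4)[:2] for p in cv2.convexHull(c).reshape(-1,2)],np.float32);print('mat',cv2.minAreaRect(w))
# tin lid edges, via Canny-free: bright lid mask
E
```

```text
top tin rect 590.3 59.8 [50.1 50.1] 11.8 mom 590.3 59.8 z 147.2
top jar rect 610.4 -15.4 [55.8 55.5] 0.5 mom 610.1 -15.6 z 67.3
top bottle rect 619.3 -90.0 [28.6 28.5] 0.3 mom 619.7 -90.2 z 167.1
top flask rect 539.3 -28.6 [25.2 25.2] 0.5 mom 539.2 -28.1 z 152.3
top pan rect 512.9 -293.7 [153.3 153.2] 89.8 mom 512.3 -293.4 z 60.3
top dishes rect 524.4 46.9 [54.9 57. ] 0.5 mom 524.5 46.7 z 37.5
scene tin rect 594.9 62.6 [51.1 51.6] 11.8 mom 595.1 62.8 z 145.6
scene jar rect 619.8 -14.7 [65.2 59.8] 8.9 mom 624.1 -15.1 z 65.8
scene bottle rect 623.5 -88.0 [29.7 30.6] 11.4 mom 623.6 -87.5 z 165.5
scene flask rect 543.7 -25.4 [28.4 24.2] 60.1 mom 543.7 -25.5 z 150.4
scene pan rect 517.6 -289.7 [152.3 153.2] 60.2 mom 516.4 -290.7 z 58.8
scene dishes rect 518.3 50.7 [55.1 35. ] 62.3 mom 520.3 49.7 z 35.8
FL [476.  79.  12.]
FR [ 525.8 -155.8   12. ]
railL [618.  105.9  65. ]
railR [ 666.1 -120.1   65. ]
mat ((508.05706787109375, 300.7395935058594), (166.3595733642578, 206.2418670654297), 79.23280334472656)
```

```bash
cat >> h.py <<'E'
def go(x,y,z,yaw=11.8):
    "tool-frame shift (mm, axes as after the turn) and turn (deg) from the measured pose to a downward pose"
    from cell import r
    o=r.get_obs(); A=R.from_rotvec(o['tcp_rot']); c,s=np.cos(np.radians(yaw)),np.sin(np.radians(yaw))
    T=R.from_matrix(np.array([[c,s,0],[s,-c,0],[0,0,-1]]))
    d=T.inv().apply(np.array([x,y,z])-o['position'])
    print('t %.2f'%o['time'],'at',o['position'].round(1),'shift',d.round(1),'turn',np.degrees((A.inv()*T).as_rotvec()).round(2),'grip',round(o['grip_width']*93,1),round(o['gripper_force'],1),'F',o['force'].round(1))
E
python3 -c "
from h import *
go(592.5,61.2,260)"
```

```text
t 0.10 at [ 299.9 -659.6  217.9] shift [ 433.8 -645.7  -42.1] turn [-0.08  0.02 12.65] grip 93.0 0.0 F [-0.2  0.6 -0.4]
```

Request:
step_arm --pt "0.8 0 0 -0.021 0 0 6.3" --pt "0.8 0 0 -0.021 0 0 6.3" --pt "0.8 0.03 -0.045 0 0 0 0" --pt "0.8 0.03 -0.045 0 0 0 0" --pt "0.8 0.03 -0.045 0 0 0 0" --pt "0.8 0.03 -0.045 0 0 0 0" --pt "0.8 0.03 -0.045 0 0 0 0" --pt "0.8 0.03 -0.045 0 0 0 0" --force 25

```text
time: 1.1
position: [421.2, -356.9, 260.4]
tcp_rot: [-3.125, -0.325, 0.0]
force: [0.5, 0.2, 0.8]
grip_width: 0.802
gripper_force: 0.0
```

Request:
step_arm --pt "0.8 0.03 -0.045 0 0 0 0" --pt "0.8 0.03 -0.045 0 0 0 0" --pt "0.8 0.03 -0.045 0 0 0 0" --pt "0.8 0.03 -0.045 0 0 0 0" --pt "0.8 0.03 -0.045 0 0 0 0" --pt "0.8 0.03 -0.045 0 0 0 0" --pt "0.8 0.03 -0.045 0 0 0 0" --pt "0.8 0.03 -0.045 0 0 0 0"

```text
time: 2.1
position: [582.0, 44.5, 260.4]
tcp_rot: [3.125, 0.324, -0.001]
force: [0.3, -0.2, 0.0]
grip_width: 0.805
gripper_force: 0.0
```

```bash
python3 - <<'E'
from h import *
from cell import r,eyes
go(592.5,61.2,260)
m=eyes.camera_model('wrist'); im,d=eyes.get_image('wrist'); print(m)
cv2.imwrite('pics/w1.png',im[:,:,::-1]); np.savez('pics/w1.npz',im=im,d=d,**m)
E
```

```text
t 2.10 at [582.   44.5 260.4] shift [ 13.7 -14.3   0.4] turn [0.01 0.03 0.05] grip 74.9 0.0 F [ 0.3 -0.2  0. ]
{'fx': 325.19226210127806, 'fy': 325.19226210127806, 'cx': 280.7570503650415, 'cy': 209.16857791557769, 'position': array([660.58882144,  60.74588742, 427.99691367]), 'attitude': array([-0.2432581 ,  0.19854904, -1.35252472])}
```

View pics/w1.png

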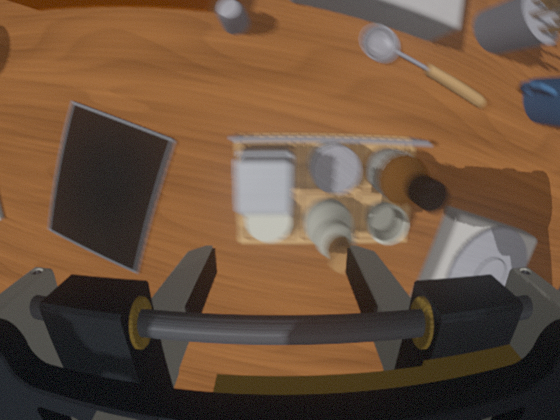

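The wrist view shows the tin lid at about (264,182), jar lid (336,167), bottle cap (427,193) and cork (338,252). I'll measure the tops in this view as a third opinion.

```bash
cat >> h.py <<'E'
def wray(u,v,m):
    dx,dy=u-m['cx'],v-m['cy']; rr=np.hypot(dx,dy)+1e-9; th=rr/m['fx']
    c=np.stack([np.sin(th)*dx/rr,-np.sin(th)*dy/rr,-np.cos(th)],-1)
    return c@R.from_rotvec(m['attitude']).as_matrix().T, np.cos(th)
def wtop(d,m,x,y,h,rad,tol=6):
    v,u=np.mgrid[0:420,0:560].astype(float); w,ct=wray(u,v,m)
    P=m['position']+w*(d/ct)[...,None]
    for _ in range(3):
        M=((np.hypot(P[...,0]-x,P[...,1]-y)<rad*1.3+4)&(abs(P[...,2]-h)<tol)&(d>0)).astype(np.uint8)
        cn,_=cv2.findContours(M,cv2.RETR_EXTERNAL,cv2.CHAIN_APPROX_NONE); c=cv2.convexHull(max(cn,key=cv2.contourArea)).reshape(-1,2).astype(float)
        q,_=wray(c[:,0],c[:,1],m); q=(m['position']+q*((h-m['position'][2])/q[:,2])[:,None])[:,:2].astype(np.float32)
        (x,y),s,a=cv2.minAreaRect(q)
    mm=cv2.moments(q)
    return np.round([mm['m10']/mm['m00'],mm['m01']/mm['m00'],x,y,*s,a,np.median(P[M>0][:,2])],1)
E
python3 - <<'E'
from h import *
z=np.load('pics/w1.npz'); m={k:z[k] for k in z.files}
for k,(x,y,h,rad) in dict(tin=(593,60,147,25),jar=(611,-15,67,29),bottle=(620,-90,167,15),flask=(541,-28,152,14)).items(): print(k,wtop(z['d'],m,x,y,h,rad))
E
```

```text
tin [593.1  59.5 593.1  59.6  50.5  50.   11.7 148.5]
jar [612.7 -15.9 613.  -15.8  57.5  57.1  39.5  68.5]
bottle [622.7 -89.9 622.6 -89.9  32.9  29.4  87.6 168.2]
flask [542.  -22.1 541.  -21.1  29.8  14.9   8.9 153.1]
```

Request:
step_arm --pt "0.8 0.0138 -0.0134 0 0 0 0" --pt "0.8 0 0 0.04 0 0 0" --pt "0.8 0 0 0.04 0 0 0" --pt "0.8 0 0 0.035 0 0 0" --pt "0.8 0 0 0.022 0 0 0" --pt "0.8 0 0 0.01 0 0 0" --pt "0.8 0 0 0 0 0 0" --pt "0.8 0 0 0 0 0 0"

```text
time: 3.15
position: [593.1, 58.6, 114.5]
tcp_rot: [3.125, 0.324, 0.002]
force: [-0.5, -0.5, -0.4]
grip_width: 0.8
gripper_force: 0.0
```

Request:
step_arm --pt "0.65 0 0 0 0 0 0" --pt "0.58 0 0 0 0 0 0" --pt "0.55 0 0 0 0 0 0" --pt "0.52 0 0 0 0 0 0" --pt "0.45 0 0 0 0 0 0" --pt "0.4 0 0 0 0 0 0" --pt "0.4 0 0 0 0 0 0" --pt "0.4 0 0 0 0 0 0" --force 25

```text
time: 4.15
position: [592.6, 58.9, 113.8]
tcp_rot: [-3.125, -0.325, -0.0]
force: [-1.5, 1.1, 5.3]
grip_width: 0.535
gripper_force: 25.0
```

```bash
python3 -c "
from h import *
go(592.8,60.4,113)
go(576,330,105+140)"
```

```text
t 4.15 at [592.6  58.9 113.8] shift [ 0.5 -1.4  0.8] turn [-0.   -0.01  0.06] grip 49.7 25.0 F [-1.5  1.1  5.3]
t 4.15 at [592.6  58.9 113.8] shift [  39.2 -268.8 -131.2] turn [-0.   -0.01  0.06] grip 49.7 25.0 F [-1.5  1.1  5.3]
```

Request:
step_arm --pt "0.4 0 0 -0.008 0 0 0" --pt "0.4 0 0 -0.018 0 0 0" --pt "0.4 0 0 -0.03 0 0 0" --pt "0.4 0 0 -0.03 0 0 0" --pt "0.4 0 0 -0.02 0 0 0" --pt "0.4 0.002 -0.012 -0.01 0 0 0" --pt "0.4 0.003 -0.025 -0.004 0 0 0" --pt "0.4 0.005 -0.035 0 0 0 0" --force 30

```text
time: 5.15
position: [587.2, 132.0, 233.5]
tcp_rot: [3.125, 0.322, -0.001]
force: [1.1, 0.6, -1.7]
grip_width: 0.538
gripper_force: 30.0
```

Request:
step_arm --pt "0.4 0.006 -0.04 0 0 0 0" --pt "0.4 0.006 -0.04 0 0 0 0" --pt "0.4 0.006 -0.04 0 0 0 0" --pt "0.4 0.005 -0.035 0 0 0 0" --pt "0.4 0.004 -0.025 0 0 0 0" --pt "0.4 0.002 -0.012 0 0 0 0" --pt "0.4 0 -0.005 0 0 0 0" --pt "0.4 0 0 0 0 0 0"

```text
time: 6.15
position: [575.6, 329.2, 233.5]
tcp_rot: [3.124, 0.323, -0.0]
force: [-0.2, -0.0, -1.7]
grip_width: 0.538
gripper_force: 30.0
```

```bash
python3 -c "
from h import *
go(576,330,106.5)"
```

```text
t 6.15 at [575.6 329.2 233.5] shift [  0.6  -0.7 127. ] turn [0.04 0.01 0.  ] grip 50.0 30.0 F [-0.2 -0.  -1.7]
```

Request:
step_arm --pt "0.4 0 0 0.02 0 0 0" --pt "0.4 0 0 0.035 0 0 0" --pt "0.4 0 0 0.032 0 0 0" --pt "0.4 0 0 0.02 0 0 0" --pt "0.4 0 0 0.012 0 0 0" --pt "0.4 0 0 0.005 0 0 0" --pt "0.4 0 0 0.003 0 0 0" --pt "0.4 0 0 0 0 0 0"

```text
time: 7.15
position: [575.7, 330.2, 107.1]
tcp_rot: [-3.125, -0.324, -0.001]
force: [-0.3, -0.3, -1.7]
grip_width: 0.535
gripper_force: 30.0
```

Request:
step_arm --pt "0.4 0 0 0.0005 0 0 0" --pt "0.6 0 0 0 0 0 0" --pt "0.75 0 0 0 0 0 0" --pt "0.75 0 0 0 0 0 0" --pt "0.75 0 0 -0.02 0 0 0" --pt "0.75 0 0 -0.04 0 0 0" --pt "0.65 0 0 -0.05 0 0 0" --pt "0.5 0 0 -0.04 0 0 0"

```text
time: 8.15
position: [575.7, 330.3, 259.8]
tcp_rot: [-3.124, -0.324, -0.003]
force: [1.4, 0.2, -0.0]
grip_width: 0.592
gripper_force: 0.0
```

```bash
python3 -c "
from h import *
go(541.5,-27,255)"
```

```text
t 8.15 at [575.7 330.3 259.8] shift [-106.5  342.7    4.8] turn [-0.05 -0.13  0.05] grip 55.1 0.0 F [ 1.4  0.2 -0. ]
```

Request:
step_arm --pt "0.5 -0.02 0.04 0 0 0 0" --pt "0.5 -0.022 0.045 0 0 0 0" --pt "0.5 -0.022 0.045 0 0 0 0" --pt "0.5 -0.022 0.045 0 0 0 0" --pt "0.5 -0.022 0.045 0 0 0 0" --pt "0.5 -0.022 0.045 0 0 0 0" --pt "0.5 -0.022 0.045 0 0 0 0" --pt "0.5 -0.014 0.032 0 0 0 0"

```text
time: 9.15
position: [482.5, -40.9, 257.6]
tcp_rot: [3.125, 0.322, 0.002]
force: [0.9, 0.1, 0.8]
grip_width: 0.5
gripper_force: 0.0
```

```bash
cat > look.py <<'E'
import sys
from h import *
from cell import r,eyes
m=eyes.camera_model('wrist'); im,d=eyes.get_image('wrist'); n=sys.argv[1]
cv2.imwrite(f'pics/{n}.png',im[:,:,::-1]); np.savez(f'pics/{n}.npz',im=im,d=d,**m)
for a in sys.argv[2:]: print(a,wtop(d,m,*map(float,a.split(','))))
E
python3 -c "
from h import *
go(541.5,-27,121)"; python3 look.py w2 541,-27,152,14 621,-89,167,15 612,-15,67,29 525,47,37,29
```

```text
t 9.15 at [482.5 -40.9 257.6] shift [ 60.5  -1.5 136.6] turn [ 0.03 -0.09 -0.04] grip 46.5 0.0 F [0.9 0.1 0.8]
541,-27,152,14 [541.1 -28.6 541.2 -28.5  27.1  26.   11.8 153.5]
621,-89,167,15 [621.5 -90.6 621.5 -90.5  29.4  30.6  17.3 168.4]
612,-15,67,29 [612.1 -16.3 611.4 -16.5  57.5  56.2  11.8  68.6]
525,47,37,29 [526.7  46.2 526.5  45.8  57.3  57.8  25.3  38.6]
```

Request:
step_arm --pt "0.5 0.02 0 0 0 0 0" --pt "0.5 0.025 0 0 0 0 0" --pt "0.5 0.015 0 0.015 0 0 0" --pt "0.5 0 0 0.035 0 0 0" --pt "0.5 0 0 0.035 0 0 0" --pt "0.5 0 0 0.03 0 0 0" --pt "0.5 0 0 0.015 0 0 0" --pt "0.5 0 0 0.006 0 0 0"

```text
time: 10.2
position: [541.6, -26.3, 119.5]
tcp_rot: [-3.125, -0.325, 0.002]
force: [-0.3, -0.3, -0.2]
grip_width: 0.5
gripper_force: 0.0
```

Request:
step_arm --pt "0.45 0 0 0 0 0 0" --pt "0.38 0 0 0 0 0 0" --pt "0.34 0 0 0 0 0 0" --pt "0.31 0 0 0 0 0 0" --pt "0.28 0 0 0 0 0 0" --pt "0.2 0 0 0 0 0 0" --pt "0.2 0 0 0 0 0 0" --pt "0.2 0 0 0 0 0 0" --force 30

```text
time: 11.2
position: [542.2, -26.5, 120.4]
tcp_rot: [3.125, 0.324, 0.001]
force: [0.4, -1.6, 4.7]
grip_width: 0.297
gripper_force: 30.0
```

```bash
python3 -c "
from h import *
go(541.1,-28.3,121)
go(459,352,113.5)"
```

```text
t 11.20 at [542.2 -26.5 120.4] shift [-1.5  1.5 -0.6] turn [ 0.01 -0.04  0.05] grip 27.6 30.0 F [ 0.4 -1.6  4.7]
t 11.20 at [542.2 -26.5 120.4] shift [  -4.1 -387.5    6.9] turn [ 0.01 -0.04  0.05] grip 27.6 30.0 F [ 0.4 -1.6  4.7]
```

Request:
step_arm --pt "0.2 0 0 -0.008 0 0 0" --pt "0.2 0 0 -0.018 0 0 0" --pt "0.2 0 0 -0.028 0 0 0" --pt "0.2 0 0 -0.025 0 0 0" --pt "0.2 0 -0.01 -0.012 0 0 0" --pt "0.2 0 -0.022 -0.005 0 0 0" --pt "0.2 0 -0.033 0 0 0 0" --pt "0.2 0 -0.042 0 0 0 0"

```text
time: 12.2
position: [519.0, 79.3, 215.7]
tcp_rot: [3.125, 0.323, -0.002]
force: [0.1, 0.1, -2.8]
grip_width: 0.295
gripper_force: 29.9
```

Request:
step_arm --pt "0.2 -0.001 -0.045 0 0 0 0" --pt "0.2 -0.001 -0.045 0 0 0 0" --pt "0.2 -0.001 -0.045 0 0 0 0" --pt "0.2 -0.001 -0.045 0 0 0 0" --pt "0.2 0 -0.04 0 0 0 0" --pt "0.2 0 -0.03 0 0 0 0" --pt "0.2 0 -0.018 0 0 0 0" --pt "0.2 0 -0.008 0 0 0 0"

```text
time: 13.2
position: [458.5, 348.3, 215.6]
tcp_rot: [3.124, 0.326, -0.001]
force: [0.4, -0.8, -2.6]
grip_width: 0.294
gripper_force: 29.9
```

```bash
python3 -c "
from h import *
go(459,352,113.2)"
```

```text
t 13.20 at [458.5 348.3 215.6] shift [  1.2  -3.6 102.4] turn [0.02 0.06 0.12] grip 27.4 29.9 F [ 0.4 -0.8 -2.6]
```

Request:
step_arm --pt "0.2 0 -0.003 0.015 0 0 0" --pt "0.2 0 0 0.03 0 0 0" --pt "0.2 0 0 0.028 0 0 0" --pt "0.2 0 0 0.015 0 0 0" --pt "0.2 0 0 0.008 0 0 0" --pt "0.2 0 0 0.004 0 0 0" --pt "0.2 0 0 0.002 0 0 0" --pt "0.2 0 0 0 0 0 0"

```text
time: 14.2
position: [458.9, 350.7, 114.5]
tcp_rot: [-3.124, -0.324, -0.001]
force: [-0.4, -0.4, -3.2]
grip_width: 0.294
gripper_force: 29.9
```

Request:
step_arm --pt "0.2 0 0 0.0005 0 0 0" --pt "0.35 0 0 0 0 0 0" --pt "0.5 0 0 0 0 0 0" --pt "0.5 0 0 0 0 0 0" --pt "0.5 0 0 -0.02 0 0 0" --pt "0.5 0 0 -0.04 0 0 0" --pt "0.5 0 0 -0.05 0 0 0" --pt "0.5 0 0 -0.045 0 0 0"

```text
time: 15.2
position: [458.7, 350.5, 270.4]
tcp_rot: [-3.124, -0.324, -0.001]
force: [-0.7, 0.2, 0.6]
grip_width: 0.502
gripper_force: 0.0
```

```bash
python3 -c "
from h import *
go(562,-102,265)"
```

```text
t 15.20 at [458.7 350.5 270.4] shift [  8.6 464.1   5.4] turn [-0.02 -0.02  0.06] grip 46.7 0.0 F [-0.7  0.2  0.6]
```

Request:
step_arm --pt "0.55 0.001 0.05 0 0 0 0" --pt "0.55 0.001 0.06 0 0 0 0" --pt "0.55 0.001 0.06 0 0 0 0" --pt "0.55 0.001 0.06 0 0 0 0" --pt "0.55 0.001 0.06 0 0 0 0" --pt "0.55 0.001 0.06 0 0 0 0" --pt "0.55 0.001 0.06 0 0 0 0" --pt "0.55 0.001 0.05 0 0 0 0"

```text
time: 16.2
position: [561.2, -100.5, 268.8]
tcp_rot: [3.125, 0.323, 0.001]
force: [-0.1, 0.4, -0.2]
grip_width: 0.555
gripper_force: 0.0
```

Request:
step_arm --pt "0.55 0.02 0.002 0 0 0 0" --pt "0.55 0.025 0.002 0 0 0 0" --pt "0.55 0.013 0 0.015 0 0 0" --pt "0.55 0 0 0.035 0 0 0" --pt "0.55 0 0 0.035 0 0 0" --pt "0.55 0 0 0.025 0 0 0" --pt "0.55 0 0 0.01 0 0 0" --pt "0.55 0 0 0 0 0 0"

```text
time: 17.2
position: [618.1, -89.8, 148.0]
tcp_rot: [-3.125, -0.325, 0.002]
force: [0.5, -0.6, 0.4]
grip_width: 0.552
gripper_force: 0.0
```

```bash
python3 -c "
from h import *
go(621.8,-90,130)"
```

```text
t 17.20 at [618.1 -89.8 148. ] shift [ 3.5  0.9 18. ] turn [-0.02  0.08  0.07] grip 51.3 0.0 F [ 0.5 -0.6  0.4]
```

Request:
step_arm --pt "0.55 0.0035 0.0005 0.012 0 0 0" --pt "0.5 0 0 0.006 0 0 0" --pt "0.42 0 0 0 0 0 0" --pt "0.38 0 0 0 0 0 0" --pt "0.34 0 0 0 0 0 0" --pt "0.3 0 0 0 0 0 0" --pt "0.25 0 0 0 0 0 0" --pt "0.2 0 0 0 0 0 0" --force 35

```text
time: 18.2
position: [622.3, -90.0, 130.8]
tcp_rot: [3.125, 0.324, 0.001]
force: [0.3, -0.4, 2.6]
grip_width: 0.318
gripper_force: 35.0
```

Request:
step_arm --pt "0.2 0 0 0 0 0 0" --pt "0.2 0 0 -0.008 0 0 0" --pt "0.2 0 0 -0.018 0 0 0" --pt "0.2 0 0 -0.028 0 0 0" --pt "0.2 0 0 -0.03 0 0 0" --pt "0.2 0 0 -0.022 0 0 0" --pt "0.2 0 0 -0.01 0 0 0" --pt "0.2 0 0 -0.004 0 0 0"

```text
time: 19.2
position: [622.0, -89.6, 251.2]
tcp_rot: [3.125, 0.325, 0.001]
force: [-0.8, 0.1, -4.5]
grip_width: 0.319
gripper_force: 35.0
```

```bash
python3 -c "
from h import *
go(502,263,123)"
```

```text
t 19.20 at [622.  -89.6 251.2] shift [ -45.4 -369.7  128.2] turn [ 0.   -0.02  0.06] grip 29.7 35.0 F [-0.8  0.1 -4.5]
```

Request:
step_arm --pt "0.2 -0.001 -0.01 0 0 0 0" --pt "0.2 -0.003 -0.02 0 0 0 0" --pt "0.2 -0.004 -0.032 0 0 0 0" --pt "0.2 -0.005 -0.042 0 0 0 0" --pt "0.2 -0.006 -0.045 0 0 0 0" --pt "0.2 -0.006 -0.045 0 0 0 0" --pt "0.2 -0.006 -0.045 0 0 0 0" --pt "0.2 -0.005 -0.042 0 0 0 0"

```text
time: 20.2
position: [527.1, 180.6, 250.1]
tcp_rot: [-3.124, -0.327, 0.002]
force: [1.7, 0.2, -3.5]
grip_width: 0.318
gripper_force: 35.0
```

Request:
step_arm --pt "0.2 -0.004 -0.035 0 0 0 0" --pt "0.2 -0.003 -0.026 0 0 0 0" --pt "0.2 -0.002 -0.017 0.005 0 0 0" --pt "0.2 0 -0.01 0.015 0 0 0" --pt "0.2 0 0 0.03 0 0 0" --pt "0.2 0 0 0.03 0 0 0" --pt "0.2 0 0 0.02 0 0 0" --pt "0.2 0 0 0.01 0 0 0"

```text
time: 21.2
position: [501.7, 261.1, 138.6]
tcp_rot: [3.123, 0.323, -0.004]
force: [-0.0, -0.5, -3.4]
grip_width: 0.322
gripper_force: 35.0
```

```bash
python3 -c "
from h import *
go(502,263,123.3)"
```

```text
t 21.20 at [501.7 261.1 138.6] shift [ 0.7 -1.8 15.3] turn [ 0.07  0.15 -0.  ] grip 30.0 35.0 F [-0.  -0.5 -3.4]
```

Request:
step_arm --pt "0.2 0 0 0.007 0 0 0" --pt "0.2 0 0 0.004 0 0 0" --pt "0.2 0 0 0.003 0 0 0" --pt "0.2 0 0 0.001 0 0 0" --pt "0.2 0 0 0 0 0 0" --pt "0.35 0 0 0 0 0 0" --pt "0.5 0 0 0 0 0 0" --pt "0.5 0 0 0 0 0 0"

```text
time: 22.2
position: [502.5, 262.3, 125.9]
tcp_rot: [-3.125, -0.324, -0.001]
force: [0.3, -0.2, -0.2]
grip_width: 0.485
gripper_force: 0.0
```

Request:
step_arm --pt "0.55 0 0 -0.015 0 0 0" --pt "0.55 0 0 -0.04 0 0 0" --pt "0.6 0 0 -0.05 0 0 0" --pt "0.7 0 0 -0.03 0 0 0" --pt "0.9 0.01 0.05 0 0 0 0" --pt "0.98 0.01 0.06 0 0 0 0" --pt "0.98 0.01 0.06 0 0 0 0" --pt "0.98 0.01 0.05 0 0 0 0"

```text
time: 23.2
position: [587.2, 52.6, 262.0]
tcp_rot: [3.125, 0.323, 0.002]
force: [0.6, 0.1, -0.5]
grip_width: 0.98
gripper_force: 0.0
```

```bash
python3 -c "
from h import *
go(612,-15.7,130)"; python3 look.py w3 612,-15,67,29
python3 - <<'E'
from cell import eyes
import cv2
im,d=eyes.get_image('scene'); cv2.imwrite('pics/s1.png',im[:,:,::-1])
E
```

```text
t 23.20 at [587.2  52.6 262. ] shift [ 10.3  71.9 132. ] turn [ 0.02 -0.07 -0.  ] grip 91.2 0.0 F [ 0.6  0.1 -0.5]
612,-15,67,29 [612.8 -16.  612.7 -16.1  57.7  57.5  24.3  68.4]
```

View pics/s1.png

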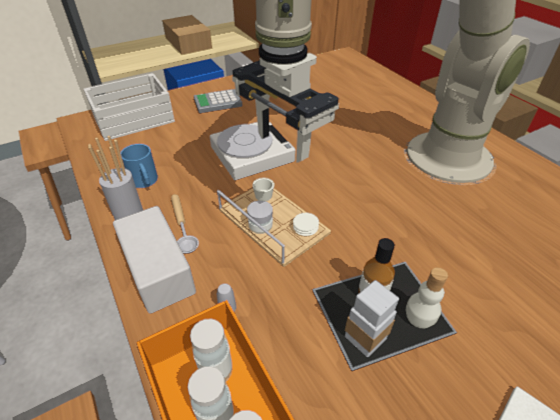

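The scene view shows the tin (372,318), bottle (379,265) and flask (425,300) upright on the mat, and the jar free at (260,217). Now the jar.

Request:
step_arm --pt "0.98 0.0055 0.035 0.01 0 0 0" --pt "0.98 0.005 0.037 0.025 0 0 0" --pt "0.98 0 0 0.045 0 0 0" --pt "0.98 0 0 0.045 0 0 0" --pt "0.98 0 0 0.04 0 0 0" --pt "0.98 0 0 0.03 0 0 0" --pt "0.98 0 0 0.015 0 0 0" --pt "0.98 0 0 0 0 0 0"

```text
time: 24.3
position: [611.5, -12.9, 50.5]
tcp_rot: [-3.125, -0.325, 0.001]
force: [0.2, 0.8, -0.1]
grip_width: 0.981
gripper_force: 0.0
```

```bash
python3 -c "
from h import *
go(612.4,-15.8,37.5)"
```

```text
t 24.30 at [611.5 -12.9  50.5] shift [ 0.2  3.  13. ] turn [-0.02  0.05  0.07] grip 91.2 0.0 F [ 0.2  0.8 -0.1]
```

Request:
step_arm --pt "0.98 0 0.0025 0.008 0 0 0" --pt "0.9 0 0 0.005 0 0 0" --pt "0.8 0 0 0 0 0 0" --pt "0.72 0 0 0 0 0 0" --pt "0.66 0 0 0 0 0 0" --pt "0.62 0 0 0 0 0 0" --pt "0.55 0 0 0 0 0 0" --pt "0.5 0 0 0 0 0 0" --force 30

```text
time: 25.3
position: [612.3, -15.9, 37.7]
tcp_rot: [3.125, 0.324, 0.0]
force: [-0.8, -0.0, 1.8]
grip_width: 0.616
gripper_force: 30.0
```

Request:
step_arm --pt "0.5 0 0 0 0 0 0" --pt "0.5 0 0 -0.008 0 0 0" --pt "0.5 0 0 -0.018 0 0 0" --pt "0.5 0 0 -0.03 0 0 0" --pt "0.5 0 0 -0.035 0 0 0" --pt "0.5 0 0 -0.035 0 0 0" --pt "0.5 0 0 -0.025 0 0 0" --pt "0.5 0 0 -0.01 0 0 0"

```text
time: 26.3
position: [612.7, -15.6, 201.1]
tcp_rot: [3.125, 0.324, 0.005]
force: [-0.3, 0.2, -2.1]
grip_width: 0.62
gripper_force: 30.0
```

```bash
python3 -c "
from h import *
go(435,-310,195)
go(514.3,-292.3,87)"
```

```text
t 26.30 at [612.7 -15.6 201.1] shift [-234.1  251.8    6.1] turn [ 0.02 -0.16  0.06] grip 57.6 30.0 F [-0.3  0.2 -2.1]
t 26.30 at [612.7 -15.6 201.1] shift [-152.9  250.7  114.1] turn [ 0.02 -0.16  0.06] grip 57.6 30.0 F [-0.3  0.2 -2.1]
```

Request:
step_arm --pt "0.5 -0.012 0.013 0 0 0 0" --pt "0.5 -0.026 0.029 0 0 0 0" --pt "0.5 -0.033 0.037 0 0 0 0" --pt "0.5 -0.036 0.041 0 0 0 0" --pt "0.5 -0.036 0.041 0 0 0 0" --pt "0.5 -0.036 0.041 0 0 0 0" --pt "0.5 -0.028 0.031 0 0 0 0" --pt "0.5 -0.016 0.018 0 0 0 0"

```text
time: 27.3
position: [441.9, -309.7, 197.5]
tcp_rot: [-3.125, -0.318, 0.004]
force: [0.0, -0.5, -2.6]
grip_width: 0.618
gripper_force: 30.0
```

```bash
python3 -c "
from h import *
go(514.3,-292.3,87)"; python3 look.py w4 514,-292,60,78,5
```

```text
t 27.30 at [ 441.9 -309.7  197.5] shift [ 74.4  -2.2 110.5] turn [-0.05  0.15 -0.16] grip 57.5 30.0 F [ 0.  -0.5 -2.6]
514,-292,60,78,5 [ 513.8 -294.8  513.6 -294.9  154.2  155.4   11.7   61.6]
```

View pics/w4.png

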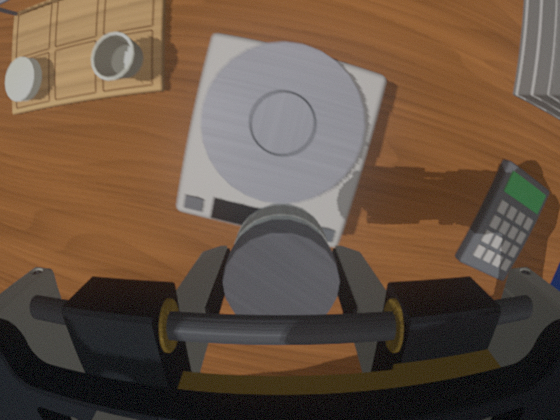

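The pan's ring sits at pixel (283,123). The measured pan centre is (514,-294), which agrees with the top view.

Request:
step_arm --pt "0.5 0.012 0 0 0 0 0" --pt "0.5 0.022 0 0 0 0 0" --pt "0.5 0.022 0 0 0 0 0" --pt "0.5 0.012 0 0.01 0 0 0" --pt "0.5 0.006 0 0.03 0 0 0" --pt "0.5 0 0 0.03 0 0 0" --pt "0.5 0 0 0.02 0 0 0" --pt "0.5 0 0 0 0 0 0"

```text
time: 28.35
position: [517.4, -290.8, 106.5]
tcp_rot: [-3.123, -0.326, 0.005]
force: [-0.8, -0.2, -2.6]
grip_width: 0.619
gripper_force: 30.0
```

```bash
python3 -c "
from h import *
go(514,-294,86.2)"
```

```text
t 28.35 at [ 517.4 -290.8  106.5] shift [-4.   2.4 20.3] turn [-0.13  0.18  0.12] grip 57.6 30.0 F [-0.8 -0.2 -2.6]
```

Request:
step_arm --pt "0.5 -0.003 0.002 0.005 0 0 0" --pt "0.5 -0.001 0.0005 0.006 0 0 0" --pt "0.5 0 0 0.004 0 0 0" --pt "0.5 0 0 0.002 0 0 0" --pt "0.5 0 0 0.001 0 0 0" --pt "0.5 0 0 0 0 0 0" --pt "0.5 0 0 0 0 0 0" --pt "0.5 0 0 0 0 0 0"

```text
time: 29.35
position: [514.6, -295.3, 90.7]
tcp_rot: [3.125, 0.324, 0.0]
force: [-0.1, -0.6, -2.4]
grip_width: 0.616
gripper_force: 30.0
```

```bash
python3 -c "
from h import *
go(514,-294,86)"
```

```text
t 29.35 at [ 514.6 -295.3   90.7] shift [-0.3 -1.4  4.7] turn [ 0.01 -0.    0.05] grip 57.3 30.0 F [-0.1 -0.6 -2.4]
```

Request:
step_arm --pt "0.5 0 -0.001 0.002 0 0 0" --pt "0.5 0 0 0.001 0 0 0" --pt "0.5 0 0 0.001 0 0 0" --pt "0.5 0 0 0 0 0 0" --pt "0.5 0 0 0 0 0 0" --pt "0.5 0 0 0 0 0 0" --pt "0.5 0 0 0 0 0 0" --pt "0.5 0 0 0 0 0 0"

```text
time: 30.35
position: [514.4, -294.2, 86.6]
tcp_rot: [3.125, 0.324, 0.0]
force: [0.5, -0.0, -1.0]
grip_width: 0.618
gripper_force: 30.0
```

```bash
python3 -c "
from h import *
go(514,-294,86)"
```

```text
t 30.35 at [ 514.4 -294.2   86.6] shift [-0.3 -0.3  0.6] turn [ 0.   -0.    0.05] grip 57.5 30.0 F [ 0.5 -0.  -1. ]
```

Force is just unloading, so I release, rise and back off, then look.

Request:
step_arm --pt "0.5 0 0 0.0005 0 0 0" --pt "0.65 0 0 0 0 0 0" --pt "0.8 0 0 0 0 0 0" --pt "0.9 0 0 0 0 0 0" --pt "0.9 0 0 -0.02 0 0 0" --pt "0.9 0 0 -0.04 0 0 0" --pt "0.9 -0.03 0 -0.05 0 0 0" --pt "0.8 -0.04 0 -0.05 0 0 0"

```text
time: 31.35
position: [446.6, -308.3, 246.3]
tcp_rot: [3.124, 0.327, 0.0]
force: [0.3, -1.4, 0.4]
grip_width: 0.836
gripper_force: 0.0
```

```bash
python3 look.py w5 514,-292,60,78,3 514,-294,115,29; python3 -c "
from h import *
go(502.5,262.3,260)"
```

```text
514,-292,60,78,3 [ 513.9 -294.8  514.2 -295.1  154.9  154.3   56.3   61.5]
514,-294,115,29 [ 514.3 -294.1  514.3 -293.9   56.9   56.5   38.9  116.5]
t 31.40 at [ 442.5 -311.3  252. ] shift [ 176.1 -549.2   -8. ] turn [ 0.26 -0.14 -0.16] grip 76.1 0.0 F [-3.2 -1.4  2.4]
```

View pics/w5.png

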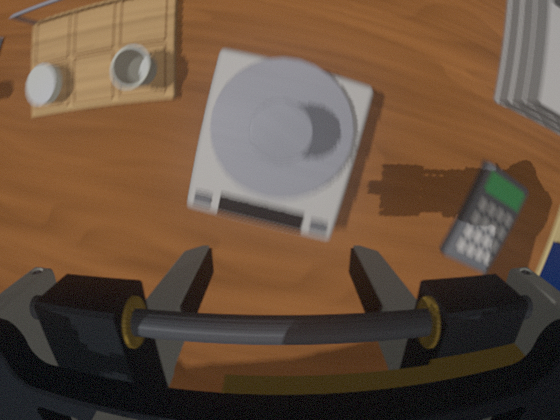

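The jar stands within about 1 mm of the pan's centre (pixel 280,130). Now I put the bottle back.

Request:
step_arm --pt "0.7 0.008 -0.03 0 0 0 0" --pt "0.6 0.015 -0.055 0 0 0 0" --pt "0.55 0.015 -0.058 0 0 0 0" --pt "0.55 0.015 -0.058 0 0 0 0" --pt "0.55 0.015 -0.058 0 0 0 0" --pt "0.55 0.015 -0.058 0 0 0 0" --pt "0.55 0.015 -0.058 0 0 0 0" --pt "0.55 0.015 -0.058 0 0 0 0"

```text
time: 32.4
position: [468.4, 140.5, 245.0]
tcp_rot: [-3.125, -0.324, -0.001]
force: [0.8, -0.0, -0.6]
grip_width: 0.55
gripper_force: 0.0
```

Request:
step_arm --pt "0.55 0.005 -0.05 0 0 0 0" --pt "0.55 0 -0.04 0 0 0 0" --pt "0.55 0 -0.02 0 0 0 0" --pt "0.55 0 0 0 0 0 0" --pt "0.55 0 0 0 0 0 0" --pt "0.55 0 0 0 0 0 0" --pt "0.55 0 0 0 0 0 0" --pt "0.55 0 0 0 0 0 0"

```text
time: 33.4
position: [450.9, 246.8, 245.0]
tcp_rot: [3.125, 0.323, 0.0]
force: [0.3, 0.5, -1.4]
grip_width: 0.549
gripper_force: 0.0
```

```bash
python3 look.py w6 502.5,262.3,159,15 576,330,139,25 459,351,144,14; python3 -c "
from h import *
go(502.5,262.3,125.5)"
```

```text
502.5,262.3,159,15 [502.1 261.4 502.3 261.3  30.   28.2  11.2 160.5]
576,330,139,25 [575.3 330.2 575.4 330.   50.7  50.8  11.8 140.5]
459,351,144,14 [458.  348.6 458.  348.3  28.   28.4   6.6 145.5]
t 33.45 at [450.9 246.9 245. ] shift [ 53.7  -4.5 119.5] turn [ 0.   -0.    0.02] grip 50.9 0.0 F [-0.2 -0.1 -0.2]
```

Request:
step_arm --pt "0.55 0.02 -0.0038 0 0 0 0" --pt "0.55 0.022 0 0 0 0 0" --pt "0.55 0.0117 0 0.015 0 0 0" --pt "0.55 0 0 0.035 0 0 0" --pt "0.55 0 0 0.035 0 0 0" --pt "0.55 0 0 0.025 0 0 0" --pt "0.55 0 0 0.012 0 0 0" --pt "0.55 0 0 0 0 0 0"

```text
time: 34.45
position: [501.9, 261.7, 122.1]
tcp_rot: [3.124, 0.325, -0.003]
force: [0.1, 0.1, -0.0]
grip_width: 0.55
gripper_force: 0.0
```

Request:
step_arm --pt "0.5 0 0 0 0 0 0" --pt "0.42 0 0 0 0 0 0" --pt "0.38 0 0 0 0 0 0" --pt "0.34 0 0 0 0 0 0" --pt "0.3 0 0 0 0 0 0" --pt "0.25 0 0 0 0 0 0" --pt "0.2 0 0 0 0 0 0" --pt "0.2 0 0 0 0 0 0" --force 35

```text
time: 35.45
position: [502.7, 261.9, 123.1]
tcp_rot: [3.125, 0.324, 0.0]
force: [0.6, -2.3, 5.8]
grip_width: 0.32
gripper_force: 35.0
```

Request:
step_arm --pt "0.2 0 0 -0.008 0 0 0" --pt "0.2 0 0 -0.018 0 0 0" --pt "0.2 0 0 -0.028 0 0 0" --pt "0.2 0 0 -0.03 0 0 0" --pt "0.2 0 0 -0.028 0 0 0" --pt "0.2 0 0 -0.014 0 0 0" --pt "0.2 0 0 -0.004 0 0 0" --pt "0.2 0 0 0 0 0 0"

```text
time: 36.45
position: [502.1, 261.8, 252.2]
tcp_rot: [3.124, 0.325, -0.002]
force: [-0.2, 0.5, -4.4]
grip_width: 0.317
gripper_force: 35.0
```

```bash
python3 -c "
from h import *
go(622.1,-90,132)"
```

```text
t 36.45 at [502.1 261.8 252.2] shift [ 45.5 368.9 120.2] turn [0.02 0.06 0.06] grip 29.5 35.0 F [-0.2  0.5 -4.4]
```

Request:
step_arm --pt "0.2 0.001 0.01 0 0 0 0" --pt "0.2 0.003 0.02 0 0 0 0" --pt "0.2 0.004 0.032 0 0 0 0" --pt "0.2 0.005 0.042 0 0 0 0" --pt "0.2 0.006 0.045 0 0 0 0" --pt "0.2 0.006 0.045 0 0 0 0" --pt "0.2 0.006 0.045 0 0 0 0" --pt "0.2 0.005 0.042 0 0 0 0"

```text
time: 37.45
position: [595.6, -9.3, 252.5]
tcp_rot: [3.124, 0.321, -0.001]
force: [0.8, -0.3, -3.4]
grip_width: 0.316
gripper_force: 35.0
```

Request:
step_arm --pt "0.2 0.004 0.035 0 0 0 0" --pt "0.2 0.003 0.026 0 0 0 0" --pt "0.2 0.002 0.016 0.005 0 0 0" --pt "0.2 0 0.01 0.015 0 0 0" --pt "0.2 0 0 0.03 0 0 0" --pt "0.2 0 0 0.03 0 0 0" --pt "0.2 0 0 0.015 0 0 0" --pt "0.2 0 0 0 0 0 0"

```text
time: 38.45
position: [621.4, -88.5, 156.6]
tcp_rot: [-3.124, -0.326, 0.004]
force: [-0.5, 1.0, -2.5]
grip_width: 0.312
gripper_force: 35.0
```

```bash
python3 -c "
from h import *
go(622,-90,131.3)"
```

```text
t 38.45 at [621.4 -88.5 156.6] shift [ 0.3  1.6 25.3] turn [-0.05  0.14  0.1 ] grip 29.0 35.0 F [-0.5  1.  -2.5]
```

Request:
step_arm --pt "0.2 0 0.001 0.006 0 0 0" --pt "0.2 0 0 0.007 0 0 0" --pt "0.2 0 0 0.005 0 0 0" --pt "0.2 0 0 0.003 0 0 0" --pt "0.2 0 0 0.001 0 0 0" --pt "0.2 0 0 0 0 0 0" --pt "0.2 0 0 0 0 0 0" --pt "0.2 0 0 0 0 0 0"

```text
time: 39.45
position: [622.4, -89.9, 136.0]
tcp_rot: [3.125, 0.324, 0.0]
force: [-0.4, -0.3, -2.9]
grip_width: 0.319
gripper_force: 35.0
```

```bash
python3 -c "
from h import *
go(622,-90,131.2)"
```

```text
t 39.45 at [622.4 -89.9 136. ] shift [-0.4  0.   4.8] turn [ 0.   -0.01  0.06] grip 29.7 35.0 F [-0.4 -0.3 -2.9]
```

Request:
step_arm --pt "0.2 0 0 0.002 0 0 0" --pt "0.2 0 0 0.0015 0 0 0" --pt "0.2 0 0 0.001 0 0 0" --pt "0.2 0 0 0 0 0 0" --pt "0.3 0 0 0 0 0 0" --pt "0.4 0 0 0 0 0 0" --pt "0.5 0 0 0 0 0 0" --pt "0.5 0 0 0 0 0 0"

```text
time: 40.45
position: [622.6, -89.9, 131.7]
tcp_rot: [3.125, 0.324, 0.001]
force: [-0.8, -0.5, -1.1]
grip_width: 0.498
gripper_force: 0.0
```

Request:
step_arm --pt "0.55 0 0 -0.015 0 0 0" --pt "0.55 0 0 -0.04 0 0 0" --pt "0.55 0 0 -0.05 0 0 0" --pt "0.55 -0.03 0 -0.02 0 0 0" --pt "0.55 -0.05 0 0 0 0 0" --pt "0.55 -0.02 0 0 0 0 0" --pt "0.55 0 0 0 0 0 0" --pt "0.55 0 0 0 0 0 0"

```text
time: 41.45
position: [525.8, -110.2, 257.1]
tcp_rot: [3.125, 0.325, 0.003]
force: [0.1, -0.4, 0.2]
grip_width: 0.55
gripper_force: 0.0
```

```bash
python3 look.py w7 622,-90,167,15; python3 -c "
from h import *
go(458.4,349.5,250)"
```

```text
622,-90,167,15 [621.6 -90.2 621.8 -90.1  29.5  28.1  11.9 168.5]
t 41.50 at [ 525.8 -110.1  256.8] shift [  28.  -463.6    6.8] turn [ 0.01 -0.07  0.09] grip 51.1 0.0 F [ 1.  -0.2  0. ]
```

Bottle is back within about 1 mm. Next the flask.

Request:
step_arm --pt "0.5 0 -0.035 0 0 0 0" --pt "0.5 0 -0.06 0 0 0 0" --pt "0.5 0 -0.06 0 0 0 0" --pt "0.5 0 -0.06 0 0 0 0" --pt "0.5 0 -0.06 0 0 0 0" --pt "0.5 0 -0.06 0 0 0 0" --pt "0.5 0 -0.06 0 0 0 0" --pt "0.5 0 -0.05 0 0 0 0"

```text
time: 42.5
position: [432.6, 328.6, 256.2]
tcp_rot: [-3.124, -0.327, 0.0]
force: [0.1, -0.4, -0.6]
grip_width: 0.497
gripper_force: 0.0
```

Request:
step_arm --pt "0.5 0.012 -0.017 0 0 0 0" --pt "0.5 0.014 0 0 0 0 0" --pt "0.5 0 0 0.02 0 0 0" --pt "0.5 0 0 0.035 0 0 0" --pt "0.5 0 0 0.03 0 0 0" --pt "0.5 0 0 0.01 0 0 0" --pt "0.5 0 0 0 0 0 0" --pt "0.5 0 0 0 0 0 0"

```text
time: 43.5
position: [455.8, 347.3, 162.4]
tcp_rot: [-3.124, -0.324, -0.002]
force: [-0.0, -0.4, 0.6]
grip_width: 0.5
gripper_force: 0.0
```

```bash
python3 -c "
from h import *
go(458.4,349.3,112.6)"
```

```text
t 43.50 at [455.8 347.3 162.4] shift [ 3.  -1.5 49.8] turn [-0.04 -0.08  0.03] grip 46.5 0.0 F [-0.  -0.4  0.6]
```

Request:
step_arm --pt "0.5 0.003 -0.0015 0.01 0 0 0" --pt "0.5 0 0 0.02 0 0 0" --pt "0.5 0 0 0.014 0 0 0" --pt "0.5 0 0 0.005 0 0 0" --pt "0.5 0 0 0 0 0 0" --pt "0.42 0 0 0 0 0 0" --pt "0.36 0 0 0 0 0 0" --pt "0.33 0 0 0 0 0 0"

```text
time: 44.5
position: [457.7, 349.2, 112.7]
tcp_rot: [-3.125, -0.324, -0.001]
force: [-0.3, -0.5, -0.6]
grip_width: 0.336
gripper_force: 0.0
```

Request:
step_arm --pt "0.3 0 0 0 0 0 0" --pt "0.28 0 0 0 0 0 0" --pt "0.2 0 0 0 0 0 0" --pt "0.2 0 0 0 0 0 0" --pt "0.2 0 0 0 0 0 0" --pt "0.2 0 0 0 0 0 0" --pt "0.2 0 0 0 0 0 0" --pt "0.2 0 0 0 0 0 0" --force 30

```text
time: 45.5
position: [457.7, 349.3, 112.5]
tcp_rot: [-3.124, -0.325, -0.0]
force: [-0.5, 1.1, 4.0]
grip_width: 0.295
gripper_force: 30.0
```

Request:
step_arm --pt "0.2 0 0 -0.008 0 0 0" --pt "0.2 0 0 -0.018 0 0 0" --pt "0.2 0 0 -0.028 0 0 0" --pt "0.2 0 0 -0.028 0 0 0" --pt "0.2 0 0 -0.014 0 0 0" --pt "0.2 0 0 -0.004 0 0 0" --pt "0.2 0 0 0 0 0 0" --pt "0.2 0 0 0 0 0 0"

```text
time: 46.5
position: [457.2, 348.7, 211.4]
tcp_rot: [3.124, 0.324, -0.002]
force: [0.4, 0.2, -3.2]
grip_width: 0.299
gripper_force: 30.0
```

```bash
python3 -c "
from h import *
go(541.7,-28,121)"
```

```text
t 46.50 at [457.2 348.7 211.4] shift [  5.7 386.1  90.4] turn [0.05 0.09 0.06] grip 27.8 30.0 F [ 0.4  0.2 -3.2]
```

Request:
step_arm --pt "0.2 0 0.01 0 0 0 0" --pt "0.2 0 0.022 0 0 0 0" --pt "0.2 0.001 0.033 0 0 0 0" --pt "0.2 0.001 0.042 0 0 0 0" --pt "0.2 0.001 0.045 0 0 0 0" --pt "0.2 0.001 0.045 0 0 0 0" --pt "0.2 0.001 0.045 0 0 0 0" --pt "0.2 0 0.044 0 0 0 0"

```text
time: 47.5
position: [521.1, 66.9, 212.4]
tcp_rot: [3.124, 0.322, -0.0]
force: [0.6, 0.9, -2.8]
grip_width: 0.3
gripper_force: 30.0
```

Request:
step_arm --pt "0.2 0 0.039 0 0 0 0" --pt "0.2 0 0.03 0 0 0 0" --pt "0.2 0 0.019 0 0 0 0" --pt "0.2 0 0.01 0.008 0 0 0" --pt "0.2 0 0.002 0.02 0 0 0" --pt "0.2 0 0 0.025 0 0 0" --pt "0.2 0 0 0.015 0 0 0" --pt "0.2 0 0 0 0 0 0"

```text
time: 48.5
position: [541.1, -27.1, 143.3]
tcp_rot: [-3.124, -0.326, 0.004]
force: [0.3, -0.1, -1.5]
grip_width: 0.297
gripper_force: 30.0
```

```bash
python3 -c "
from h import *
go(541.2,-28.2,121)"
```

```text
t 48.50 at [541.1 -27.1 143.3] shift [-0.1  1.1 22.3] turn [-0.04  0.13  0.12] grip 27.6 30.0 F [ 0.3 -0.1 -1.5]
```

Request:
step_arm --pt "0.2 0 0.0006 0.006 0 0 0" --pt "0.2 0 0 0.007 0 0 0" --pt "0.2 0 0 0.004 0 0 0" --pt "0.2 0 0 0.002 0 0 0" --pt "0.2 0 0 0.001 0 0 0" --pt "0.2 0 0 0 0 0 0" --pt "0.2 0 0 0 0 0 0" --pt "0.2 0 0 0 0 0 0"

```text
time: 49.5
position: [542.0, -28.2, 124.5]
tcp_rot: [3.125, 0.324, 0.0]
force: [-0.5, -0.3, -3.7]
grip_width: 0.295
gripper_force: 30.0
```

```bash
python3 -c "
from h import *
go(541.2,-28.2,120.6)"
```

```text
t 49.50 at [542.  -28.2 124.5] shift [-0.8 -0.2  3.9] turn [ 0.   -0.01  0.05] grip 27.4 30.0 F [-0.5 -0.3 -3.7]
```

Request:
step_arm --pt "0.2 -0.0006 0 0.002 0 0 0" --pt "0.2 0 0 0.001 0 0 0" --pt "0.2 0 0 0.0008 0 0 0" --pt "0.2 0 0 0 0 0 0" --pt "0.3 0 0 0 0 0 0" --pt "0.4 0 0 0 0 0 0" --pt "0.5 0 0 0 0 0 0" --pt "0.5 0 0 0 0 0 0"

```text
time: 50.5
position: [541.5, -28.3, 120.7]
tcp_rot: [3.125, 0.324, 0.0]
force: [-0.2, 0.1, 0.1]
grip_width: 0.495
gripper_force: 0.0
```

Request:
step_arm --pt "0.5 0 0 -0.015 0 0 0" --pt "0.5 0 0 -0.04 0 0 0" --pt "0.55 0 0 -0.05 0 0 0" --pt "0.6 -0.03 0 -0.02 0 0 0" --pt "0.7 -0.035 0 0 0 0 0" --pt "0.8 -0.015 0 0 0 0 0" --pt "0.8 0 0 0 0 0 0" --pt "0.8 0 0 0 0 0 0"

```text
time: 51.5
position: [464.3, -44.4, 245.7]
tcp_rot: [-3.125, -0.325, -0.001]
force: [-0.0, 0.8, -0.7]
grip_width: 0.798
gripper_force: 0.0
```

```bash
python3 look.py w8 541.3,-28.2,152,14 622,-90,167,15; python3 -c "
from h import *
go(575.5,330,250)"
```

```text
541.3,-28.2,152,14 [541.2 -28.3 541.3 -28.2  26.6  27.1  56.8 153.5]
622,-90,167,15 [620.9 -89.5 620.9 -89.5  29.9  31.   67.8 168.4]
t 51.55 at [464.3 -44.4 245.5] shift [ 185.5 -343.8   -4.5] turn [-0.01 -0.02  0.08] grip 74.6 0.0 F [-0.5 -0.5 -0.8]
```

Flask is back within 0.5 mm. Now the tin.

Request:
step_arm --pt "0.8 0.015 -0.028 0 0 0 0" --pt "0.8 0.025 -0.045 0 0 0 0" --pt "0.8 0.025 -0.046 0 0 0 0" --pt "0.8 0.025 -0.046 0 0 0 0" --pt "0.8 0.025 -0.046 0 0 0 0" --pt "0.8 0.025 -0.046 0 0 0 0" --pt "0.8 0.025 -0.046 0 0 0 0" --pt "0.8 0.018 -0.038 0 0 0 0"

```text
time: 52.55
position: [572.8, 329.6, 244.6]
tcp_rot: [-3.124, -0.326, 0.001]
force: [0.8, -0.6, -0.3]
grip_width: 0.797
gripper_force: 0.0
```

Request:
step_arm --pt "0.8 0 0 0 0 0 0" --pt "0.8 0 0 0.015 0 0 0" --pt "0.8 0 0 0.03 0 0 0" --pt "0.8 0 0 0.03 0 0 0" --pt "0.8 0 0 0.015 0 0 0" --pt "0.8 0 0 0 0 0 0" --pt "0.8 0 0 0 0 0 0" --pt "0.8 0 0 0 0 0 0"

```text
time: 53.55
position: [572.7, 326.8, 156.7]
tcp_rot: [-3.124, -0.324, -0.003]
force: [-0.3, 0.4, 0.4]
grip_width: 0.798
gripper_force: 0.0
```

```bash
python3 -c "
from h import *
go(575.7,330,105.8)"
```

```text
t 53.55 at [572.7 326.8 156.7] shift [ 3.6 -2.5 50.9] turn [-0.03 -0.1   0.04] grip 74.2 0.0 F [-0.3  0.4  0.4]
```

Request:
step_arm --pt "0.8 0.0034 -0.0026 0.01 0 0 0" --pt "0.8 0 0 0.02 0 0 0" --pt "0.8 0 0 0.014 0 0 0" --pt "0.75 0 0 0.006 0 0 0" --pt "0.7 0 0 0 0 0 0" --pt "0.64 0 0 0 0 0 0" --pt "0.6 0 0 0 0 0 0" --pt "0.58 0 0 0 0 0 0"

```text
time: 54.55
position: [575.1, 329.9, 106.0]
tcp_rot: [-3.125, -0.324, -0.001]
force: [0.7, -0.4, 0.1]
grip_width: 0.585
gripper_force: 0.0
```

Request:
step_arm --pt "0.56 0 0 0 0 0 0" --pt "0.53 0 0 0 0 0 0" --pt "0.5 0 0 0 0 0 0" --pt "0.4 0 0 0 0 0 0" --pt "0.4 0 0 0 0 0 0" --pt "0.4 0 0 0 0 0 0" --pt "0.4 0 0 0 0 0 0" --pt "0.4 0 0 0 0 0 0" --force 30

```text
time: 55.55
position: [574.9, 329.9, 105.7]
tcp_rot: [-3.125, -0.325, -0.0]
force: [-0.1, 0.9, 3.6]
grip_width: 0.535
gripper_force: 30.0
```

Request:
step_arm --pt "0.4 0 0 -0.008 0 0 0" --pt "0.4 0 0 -0.018 0 0 0" --pt "0.4 0 0 -0.028 0 0 0" --pt "0.4 0 0 -0.03 0 0 0" --pt "0.4 0 0 -0.024 0 0 0" --pt "0.4 0 0 -0.01 0 0 0" --pt "0.4 0 0 -0.004 0 0 0" --pt "0.4 0 0 0 0 0 0"

```text
time: 56.55
position: [574.7, 329.6, 227.1]
tcp_rot: [3.124, 0.324, -0.001]
force: [0.3, 0.4, -1.3]
grip_width: 0.538
gripper_force: 30.0
```

```bash
python3 -c "
from h import *
go(592.8,59.3,113.8)"; python3 look.py w9 576,330,261,25
```

```text
t 56.55 at [574.7 329.6 227.1] shift [-37.5 268.2 113.3] turn [0.02 0.04 0.06] grip 50.0 30.0 F [ 0.3  0.4 -1.3]
576,330,261,25 [581.6 331.  581.9 331.   42.8  75.6  11.9 261.9]
```

Request:
step_arm --pt "0.4 -0.002 0.01 0 0 0 0" --pt "0.4 -0.003 0.02 0 0 0 0" --pt "0.4 -0.005 0.032 0 0 0 0" --pt "0.4 -0.006 0.04 0 0 0 0" --pt "0.4 -0.006 0.042 0 0 0 0" --pt "0.4 -0.006 0.04 0 0 0 0" --pt "0.4 -0.005 0.035 0 0 0 0" --pt "0.4 -0.003 0.025 0 0 0 0"

```text
time: 57.6
position: [589.4, 79.7, 227.5]
tcp_rot: [3.124, 0.319, -0.001]
force: [0.2, 0.5, -2.4]
grip_width: 0.536
gripper_force: 30.0
```

Request:
step_arm --pt "0.4 -0.002 0.015 0 0 0 0" --pt "0.4 0 0.007 0.005 0 0 0" --pt "0.4 0 0.002 0.02 0 0 0" --pt "0.4 0 0 0.03 0 0 0" --pt "0.4 0 0 0.025 0 0 0" --pt "0.4 0 0 0.012 0 0 0" --pt "0.4 0 0 0 0 0 0" --pt "0.4 0 0 0 0 0 0"

```text
time: 58.6
position: [593.3, 60.0, 136.3]
tcp_rot: [-3.125, -0.325, -0.002]
force: [0.8, -0.1, -0.7]
grip_width: 0.535
gripper_force: 30.0
```

```bash
python3 -c "
from h import *
go(592.0,59.3,113.8)"
```

```text
t 58.60 at [593.3  60.  136.3] shift [-1.4  0.4 22.5] turn [-0.   -0.06  0.07] grip 49.7 30.0 F [ 0.8 -0.1 -0.7]
```

Request:
step_arm --pt "0.4 -0.0012 0.0004 0.006 0 0 0" --pt "0.4 0 0 0.007 0 0 0" --pt "0.4 0 0 0.004 0 0 0" --pt "0.4 0 0 0.002 0 0 0" --pt "0.4 0 0 0.001 0 0 0" --pt "0.4 0 0 0 0 0 0" --pt "0.4 0 0 0 0 0 0" --pt "0.4 0 0 0 0 0 0"

```text
time: 59.6
position: [591.7, 59.1, 115.7]
tcp_rot: [3.125, 0.325, 0.0]
force: [-1.0, 0.2, -1.7]
grip_width: 0.535
gripper_force: 30.0
```

```bash
python3 -c "
from h import *
go(592.0,59.3,113.8)"
```

```text
t 59.60 at [591.7  59.1 115.7] shift [ 0.3 -0.2  1.9] turn [ 0.   -0.01  0.06] grip 49.7 30.0 F [-1.   0.2 -1.7]
```

Request:
step_arm --pt "0.4 0 0 0.001 0 0 0" --pt "0.4 0 0 0.0006 0 0 0" --pt "0.4 0 0 0 0 0 0" --pt "0.4 0 0 0 0 0 0" --pt "0.5 0 0 0 0 0 0" --pt "0.6 0 0 0 0 0 0" --pt "0.7 0 0 0 0 0 0" --pt "0.78 0 0 0 0 0 0"

```text
time: 60.6
position: [591.8, 59.1, 114.1]
tcp_rot: [-3.125, -0.324, -0.0]
force: [-0.8, -0.5, -0.4]
grip_width: 0.756
gripper_force: 0.0
```

Request:
step_arm --pt "0.78 0 0 -0.015 0 0 0" --pt "0.78 0 0 -0.04 0 0 0" --pt "0.78 0 0 -0.05 0 0 0" --pt "0.78 -0.02 0 -0.045 0 0 0" --pt "0.78 -0.04 0.01 0 0 0 0" --pt "0.78 -0.04 0.01 0 0 0 0" --pt "0.78 0 0 0 0 0 0" --pt "0.78 0 0 0 0 0 0"

```text
time: 61.6
position: [498.8, 19.3, 265.0]
tcp_rot: [-3.125, -0.324, -0.003]
force: [-0.5, 0.0, 0.4]
grip_width: 0.776
gripper_force: 0.0
```

```bash
python3 look.py w10 541.3,-28.2,152,14 622,-90,167,15 593,60,147,25 525,47,37,29; python3 - <<'E'
from cell import eyes
import cv2
im,d=eyes.get_image('scene'); cv2.imwrite('pics/s2.png',im[:,:,::-1])
E
```

```text
541.3,-28.2,152,14 [541.5 -27.6 541.5 -27.5  28.1  26.5  40.  153.3]
622,-90,167,15 [621.2 -88.9 621.1 -88.8  29.1  32.2  16.6 168.3]
593,60,147,25 [592.5  59.7 592.6  59.7  49.8  49.8  11.5 148.5]
525,47,37,29 [526.5  46.2 526.5  46.2  57.   56.4  11.7  38.6]
```

View pics/s2.png

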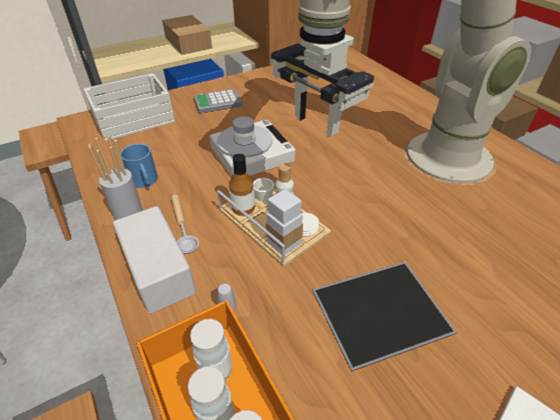

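The jar stands on the pan (243,130). The bottle (241,185), flask (285,180) and tin (284,220) stand upright in their original places, each measured within about 1 mm. The mat is empty and the robot is clear, so I hand in the job.

```bash
python3 -c "
from cell import ticket
print(ticket.finish_job())"
```

```text
the job is handed in; nothing more can be done
None
```

The job is handed in: the jar stands in the middle of the pan (within about 1 mm), and the bottle, tin and flask are back upright, each measured about 1 mm from where it started; the arm was clear after about 62 s, and I don't have the judge's verdict.

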